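# Nest the prep trays on the pegboard hook

## Robot

A 6-joint arm with a two-finger parallel gripper is mounted at the origin on the work surface. World frame = base frame: x ahead of the robot, y to its left, z up, the work surface at z = 0. Lengths are in m, angles in rad, forces in N, time in s.
With the tool pointing down it reaches from about 0.35 to 0.975 m from the base axis. Payload 7.1 kg.
Tool frame: the origin (TCP) lies at the very end of the fingers, on their centre line; the grasp point (between the pads) lies 19 mm behind it; z points along the fingers, y is the line along which they close (so a half turn about z gives the same grasp; the last joint's range is limited). The gripper opens to 88 mm and grips with 3 to 60 N. Pads are 20 mm wide; open, the fingers measure 115 mm over their backs; the gripper's body (75 mm by 178 mm) begins 61 mm behind the grasp point.
Start: joints at [-1.127, 0.423, 1.63, -0, 1.089, -0.019], TCP at [0.279, -0.559, 0.223] pointing down, gripper open.
Joint ranges: [-3, 3], [-0.9, 2.11], [0.09, 2.58], [-1.31, 4.45], [0.11, 2.69], [-2.54, 2.54]. Speed limits (rad/s): [2.39, 2.39, 3.01, 3.14, 3.14, 3.14].

## Interface

Orientations are given as a unit quaternion [x, y, z, w].
In Python, from station import arm, viewer gives the robot as it stands.
- The arm moves only by the tool jog_arm, never from a script. Its argument "commands" is text: rows parted by semicolons, each of 6 numbers parted by spaces: the shift along the tool's x, y, z in cm, then the turn, a rotation vector about the tool's x, y, z in rad. A call has 1 to 12 rows; each row shifts and turns the commanded pose from where the row before left it, along the tool's axes as they then stand; what a row does not reach is not made up. A row lasts 1/8 s, in which the tool goes at most 62.5 mm and 10.7 degrees, less where a joint would pass 70% of its speed; a pose out of reach is approached as far as the arm can. A call with a gripper value outside its range is refused whole. "fingers" is the gripper command: -1 is shut, 1 is fully open, values between are in proportion, set as the call begins (left out, the last holds). The fingers move at their own pace and stop on an object; "newtons" is the grip in N (left out, the last holds). Time passes only in rows, so rows that do not move let the fingers close. It gives the time, the measured TCP pose, the force, the opening and the grip force at its end, in the units of the state.
- arm.get_state(): the state, without advancing time (a new reading comes with each control period).
- viewer.grab_frame(name): name is "scene" or "top"; returns a dict with "image" (384x512x3 uint8, blue, green, red), "range_z" (384x512 float32, m along the optical axis (not along the pixel's ray), 0 where there is no reading), "mtx" (3x3 intrinsics, pixels), "xyz" and "attitude" of the camera in the world. Camera axes: x right, y up, looking along -z (the intrinsics and any distortion apply to the point x, -y, -z); pixel columns grow to the right and rows downward; lengths in m; the calibration is good to about 2 mm. A picture is of the moment at which its call begins.
- arm.close_job(): hands the job in; it is judged then, once.
The state is a dict: "time": time; "qpos": joint angles; "qd": joint speeds; "effort": joint torques, N m; "tcp_pos": TCP position; "orientation": TCP orientation; "force": force on the tool from outside, world axes, zero at the start; "moment": the same for the moment, N m; "finger_gap": finger opening in m; "grasp_force": force on a finger pad.
Only numpy, scipy, OpenCV 4.12 (cv2) and the standard library are available. Lean on these libraries where they do the work, as an engineer would, in place of code of your own. Each camera call takes 0.05 s, during which the arm holds its last target. There are 200 camera calls.

## Task

The largest prep tray already hangs on the pegboard's double hook; hang the middle tray on the same hook in front of it and then the small tray in front of that, rims facing out, so that each nests flat inside the one behind. After hanging each tray, press it back along the hook until you feel the sprung stop behind push back, and hold a gentle push of about 8 newtons for half a second before easing off and letting go; never push a tray against the one behind harder than about 15 newtons, and leave the other kitchen things where they are.

Things in the scene. Friction and masses are not known exactly. Their poses are not given: they have to be found in the camera images.
- board: White-tiled upstand 400 long, 168 high, 50 thick (mm) with a stainless pegboard on its face; fixed, stands differently each time. Origin on the table under its middle; z up, the face looks and the hook points to -x, y along the board. Steel face at x = -30. Fixed on the face: a small ladle at y = -165, a clear clip box at y = +155, both below z = 160 and not beyond x = -82.
- hook_tip (a point): Midway between the tips of the hook's two round prongs, on their axis (board x -145, y 0, z 165; axes as the board's). Prongs 8 mm thick, level, from the face to here, axes at y -14 and +14; the ends turn up, their tops 12 mm above the axis. A tray's slot clears the tips with its upper edge 12 to 20 mm above the axis; hung, that edge is 4 mm above it.
- stop_zone (a point): Middle of the zone of the sprung stop (board x -65, y 0, z 183; axes as the board's): a black pad 60 wide, 20 high, behind the trays. Its front stands anywhere from board x -54 to -76, set anew each time and not measured: find it by feel. It yields about 0.25 mm per N after a preload of 2 N, at most 6 mm, and returns slowly.
- large: Largest of three stainless nesting prep trays, 128 wide, 156 high, 0.26 kg; hangs loosely on the hook, sliding freely, plate at board x -84 to -92. Plate 4 thick; rims 3 thick along both sides and the lower edge stand 14 out of its front (-x). Origin: middle of the plate's lower edge; z up, x the plate's normal, y its width (mm).
- mid: Middle tray, 112 wide, 180 high, 0.2 kg; stands upright in a stand. Nested, it has 5 mm free beside each rim. Plate 4 thick; rims 3 thick along both sides and the lower edge stand 14 out of its front (-x). Origin: middle of the plate's lower edge; z up, x the plate's normal, y its width (mm).
- small: Small tray, 96 wide, 210 high (it has the longest neck), 0.17 kg; stands upright in the other stand. Plate 4 thick; rims 3 thick along both sides and the lower edge stand 14 out of its front (-x). Origin: middle of the plate's lower edge; z up, x the plate's normal, y its width (mm).
- large_slot (a point): Middle of the upper edge of the large tray's hanging slot, in the plate's mid-plane, 130 above the lower edge; axes as the tray's. The slot is 42 wide and 24 high (down from here), in a 66 wide tab that goes on 26 mm above here. This tray has no grip.
- mid_slot (a point): The same point of the middle tray, 118 above its lower edge; slot and tab alike. Nested, the plates lie flat together, this point 4 mm in front (to -x) of the large tray's, at the same height.
- small_slot (a point): The same point of the small tray, 106 above its lower edge; slot and tab alike. Nested, it lies 4 mm in front (to -x) of the middle tray's, at the same height.
- mid_grip (a point): Centre of the middle tray's black grip block at its top: 12 thick (x), 36 wide, 32 high, 46 above the slot's upper edge, and 4 behind the plate's mid-plane; axes as the tray's. Hung, it stands clear above the board and the large tray.
- small_grip (a point): Centre of the small tray's black grip block at its top: 12 thick (x), 36 wide, 32 high, 88 above the slot's upper edge, on a 36 wide neck, and 4 behind the plate's mid-plane; axes as the tray's.
- stand_a: Wooden stand, fixed, base 100 x 80 x 12, two walls 40 high and 10 thick with a 20 wide slot between, along its y. A tray stands in it on the slot's floor, 12 above the table, rims to the stand's -x. Origin on the table under its middle.
- stand_b: A second such stand.
- strainer_spoon: Bystander: steel strainer spoon lying between stands and board, 251 long, 14 high. Origin on the table near its middle, x along it.
- spatula: Bystander: perforated steel spatula lying on the table, 275 long. Origin near its middle, x along it.
- bowl: Bystander: white bowl, 100 across, 45 high; origin under its centre.
- jar: Bystander: small jar, 56 across, 75 high; origin under its centre.
- mug: Bystander: white mug, 80 across, 90 high; origin under its centre.
Mind the look-alikes: they are no part of the job. What is shaped like the small but orange is not meant.

How it is judged:
By the outcome, as a careful person would: the job done as asked, in the order asked, and still so for the second after the job is handed in, with the robot touching nothing.
It also fails if it takes over 67 s, if anything falls off the work surface, if the arm or the gripper's body presses on something with over 40 N, if the wrist force passes 120 N, or if a joint passes its speed limit or range.

## Working session

There is one attempt and no reset: what is moved stays moved. The work goes in short steps, Python scripts to look and compute and a tool call to move; the robot and the scene stay as the last step left them, time stands still between calls to the robot, and variables do not carry over. Pictures are saved under pics/ and viewed, at most 10 in all, crops included, and the job is handed in when it is done.

Besides the shell and the picture viewer there is one more tool, called after ">>>" as name(argument=value, ...), one argument or row to a line, values as JSON. jog_arm: Moves the arm, as the interface text tells. Its arguments: {"type":"object","properties":{"commands":{"type":"string"},"fingers":{"type":"number"},"newtons":{"type":"number"}},"required":["commands"]}

```bash
mkdir -p pics; ls; python3 - <<'E'
from station import arm, viewer
import cv2,numpy as np
for n in("scene","top"):
    f=viewer.grab_frame(n); np.savez(f"pics/{n}0.npz",**f); cv2.imwrite(f"pics/{n}0.png",cv2.resize(f["image"],(800,600)))
    print(n,f["mtx"].tolist(),f["xyz"],f["attitude"],[k for k in f])
print(arm.get_state())
E
```

```text
pics
scene [[379.70848428608383, 0.0, 251.25523894147804], [0.0, 379.70848428608383, 195.2482326007314], [0.0, 0.0, 1.0]] [0.98332086 0.47635652 0.79378148] [0.14289855 0.34805367 0.86010443 0.34446917] ['image', 'range_z', 'mtx', 'xyz', 'attitude']
top [[457.9017232727847, 0.0, 256.65583292668884], [0.0, 457.9017232727847, 199.55994330458168], [0.0, 0.0, 1.0]] [0.34858191 0.04033191 1.2866592 ] [ 0.06041666 -0.07230068 -0.69934742  0.70854473] ['image', 'range_z', 'mtx', 'xyz', 'attitude']
{'time': 0.1, 'qpos': array([-1.12697779e+00,  4.23736351e-01,  1.63058407e+00, -3.47206375e-05,
        1.08858396e+00, -1.90251685e-02]), 'qd': array([-0.00041097, -0.00092324, -0.0005247 , -0.00041117,  0.00120679,
        0.00121904]), 'effort': array([ 9.44642998e-04, -5.45610809e+01, -2.74324393e+01,  6.44757994e-02,
        1.87714101e-02, -5.40110761e-05]), 'tcp_pos': array([ 0.27885267, -0.55880644,  0.22200855]), 'orientation': array([ 9.73339202e-01,  2.29369499e-01, -1.53288107e-04, -6.37883829e-04]), 'force': array([ 0.66591694, -0.01503561, -0.13895447]), 'moment': array([ 0.01354705, -0.00165787,  0.03110404]), 'grasp_force': 0.0, 'finger_gap': 0.08783050679428457}
```

View pics/scene0.png

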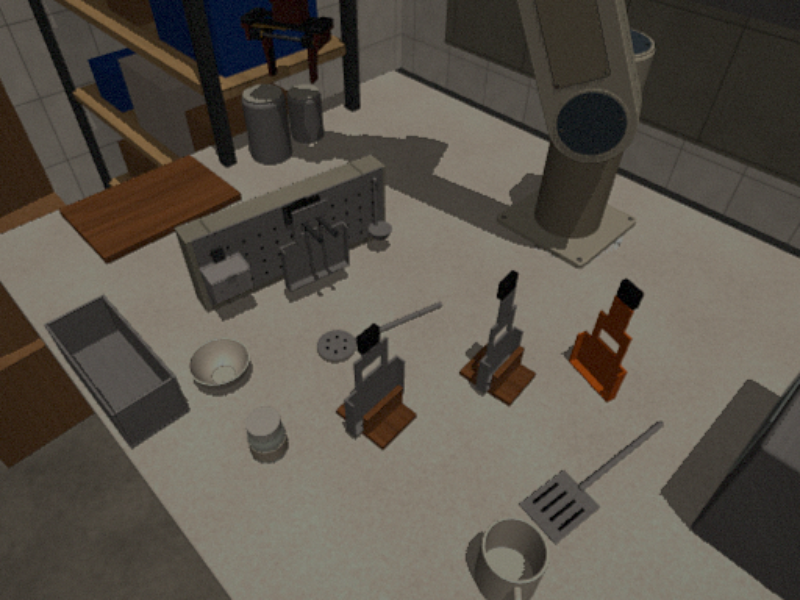

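View pics/top0.png

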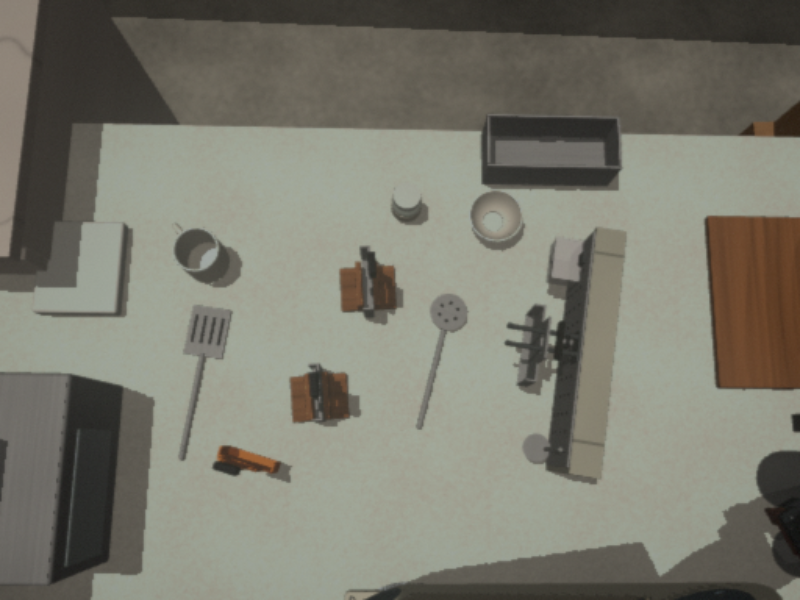

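The scene view shows mid at (375,390), small at (500,340), an orange decoy at (610,340), and the board with hook at (315,230). The top view shows mid at (370,285), small at (318,395), the prongs at (520,328) and (520,345), and the board at (590,350). Next I'll get metric positions from the depth data.

```bash
cat > h.py <<'E'
import numpy as np,cv2
from scipy.spatial.transform import Rotation as R
def cloud(f):
    K=f["mtx"];d=f["range_z"];v,u=np.mgrid[:384,:512]
    c=np.stack([(u-K[0,2])/K[0,0]*d,-(v-K[1,2])/K[1,1]*d,-d],-1)
    P=c@R.from_quat(f["attitude"]).as_matrix().T+f["xyz"];P[d<=0]=np.nan
    return P
def proj(f,p):
    c=(np.atleast_2d(p)-f["xyz"])@R.from_quat(f["attitude"]).as_matrix()
    K=f["mtx"];return np.c_[K[0,0]*c[:,0]/-c[:,2]+K[0,2],K[1,1]*c[:,1]/c[:,2]+K[1,2]]
def sel(P,lo,hi): return ((P>lo)&(P<hi)).all(-1)
def rect(p):
    (c,s,a)=cv2.minAreaRect((p[:,:2]*1000).astype(np.float32)); return np.round(c,1),np.round(s,1),round(a,2)
E
python3 - <<'E'
from h import *
for n in("scene","top"):
    f=dict(np.load(f"pics/{n}0.npz"));P=cloud(f);im=f["image"].astype(int)
    print(n)
    m=sel(P,(.1,-.7,.155),(.8,-.2,.18));m&=True
    cnt,lab,st,ce=cv2.connectedComponentsWithStats(m.astype(np.uint8))
    for i in range(1,cnt):
        if st[i,4]>15: p=P[lab==i];print(" z155-180",st[i],np.nanmean(p,0).round(3),rect(p))
    m=sel(P,(.1,-.35,.05),(.8,.4,.25))
    cnt,lab,st,ce=cv2.connectedComponentsWithStats(m.astype(np.uint8))
    for i in range(1,cnt):
        if st[i,4]>15:
            p=P[lab==i];print(" obj",st[i],np.nanmean(p,0).round(3),rect(p),"zmax",p[:,2].max().round(4))
            q=p[p[:,2]>p[:,2].max()-.03];print("    top30",rect(q),q.mean(0).round(4),len(q))
E
```

```text
scene
 z155-180 [177  45  12   6  26] [ 0.21  -0.698  0.162] (array([ 206.5, -697. ]), array([ 5.1, 48.7]), 89.04)
 z155-180 [151  49  30  18 282] [ 0.304 -0.661  0.16 ] (array([ 298.6, -656.8]), array([96.7, 85.9]), 0.19)
 z155-180 [143  55  10   7  23] [ 0.358 -0.698  0.167] (array([ 357.9, -697.8]), array([33.5,  4.1]), 3.11)
 z155-180 [134  59  10  10  67] [ 0.404 -0.686  0.167] (array([ 399.8, -688.4]), array([39.4, 18.7]), 0.03)
 z155-180 [ 112   99  135   60 2060] [ 0.525 -0.286  0.167] (array([ 509. , -274.6]), array([ 89.3, 399.7]), 81.87)
 z155-180 [187 133  23  16 116] [ 0.523 -0.206  0.17 ] (array([ 519.7, -203.8]), array([ 9.9, 66.9]), 81.24)
 obj [ 112   99  139   95 6923] [ 0.536 -0.256  0.128] (array([ 514.5, -231.4]), array([176.5, 402.4]), 81.67) zmax 0.1966
    top30 (array([ 515.3, -230.7]), array([175. , 399.7]), 81.8) [ 0.5217 -0.2706  0.1713] 1845
 obj [361  99  22   5  35] [0.143 0.066 0.247] (array([143.2,  64.2]), array([ 6. , 54.8]), 25.76) zmax 0.2499
    top30 (array([143.2,  64.2]), array([ 6. , 54.8]), 25.76) [0.1426 0.0656 0.2474] 35
 obj [306 173  29 
[... 2531 characters left out ...]
, 4.06) zmax 0.1993
    top30 (array([635.8,  71.8]), array([34.5, 11.6]), 6.05) [0.6342 0.0714 0.1921] 78
 obj [227 167   5  29 105] [0.633 0.098 0.054] (array([634.7,  97.6]), array([80.9,  9.8]), 4.18) zmax 0.0594
    top30 (array([634.7,  97.6]), array([80.9,  9.8]), 4.18) [0.6331 0.0976 0.0541] 105
 obj [195 232  17  38 436] [0.437 0.159 0.103] (array([440.3, 164.8]), array([95.7, 40. ]), 5.89) zmax 0.2299
    top30 (array([441.1, 152.9]), array([35.2, 11.2]), 4.39) [0.4408 0.1525 0.2217] 93
 obj [136 285  41  20 287] [0.321 0.277 0.141] (array([323.9, 278.4]), array([96.6, 26.1]), 72.88) zmax 0.2161
    top30 (array([317.2, 279.8]), array([36.5, 11.9]), 73.8) [0.3173 0.2778 0.208 ] 104
```

```bash
python3 - <<'E'
from h import *
for n in("scene","top"):
    f=dict(np.load(f"pics/{n}0.npz"));P=cloud(f)
    th=np.radians(-8.3)
    for it in range(3):
        y=np.array([np.cos(th),np.sin(th)]); x=np.array([-y[1],y[0]])*-1
        x=np.array([y[1],-y[0]]); # board x
        B=np.stack([P[...,:2]@x,P[...,:2]@y,P[...,2]],-1)
        # top face of upstand only
        m=(P[...,2]>.155)&(P[...,2]<.18)&(B[...,0]>.33)&(B[...,0]<.45)&(abs(P[...,0]-.5)<.25)
        if it==0: m&=True
        p=B[m]; 
        # long edges: for bins along y take extremes
        e=[];ys=np.linspace(p[:,1].min()+.02,p[:,1].max()-.02,25)
        for a,b in zip(ys[:-1],ys[1:]):
            q=p[(p[:,1]>a)&(p[:,1]<b),0]
            if len(q)>5: e.append(((a+b)/2,q.min(),q.max()))
        e=np.array(e);k1=np.polyfit(e[:,0],e[:,2],1)[0]
        th-= k1
    print(n,"x",x,"yaw deg",np.degrees(th),"by",p[:,1].min(),p[:,1].max(),"bx med",np.median(e[:,1]),np.median(e[:,2]))
    # things in front of face
    m=(P[...,2]>.155)&(B[...,0]<np.median(e[:,2])-.06)&(B[...,0]>np.median(e[:,2])-.2)&(abs(P[...,0]-.53)<.1)
    b0=np.median(e[:,2])-.025; c=(p[:,1].min()+p[:,1].max())/2
    q=B[m]-[b0,c,0];q=q[q[:,0].argsort()]
    print("center",b0,c); print((q*1000).round().astype(int).tolist())
E
```

```text
Traceback (most recent call last):
ValueError: zero-size array to reduction operation minimum which has no identity
```

```bash
python3 - <<'E'
from h import *
for n in("scene","top"):
    f=dict(np.load(f"pics/{n}0.npz"));P=cloud(f)
    th=np.radians(-8.3)
    for it in range(3):
        y=np.array([np.cos(th),np.sin(th)]); x=np.array([y[1],-y[0]])
        B=np.stack([P[...,:2]@x,P[...,:2]@y,P[...,2]],-1)
        m=(P[...,2]>.158)&(P[...,2]<.18)&(B[...,0]>.165)&(B[...,0]<.28)&(abs(P[...,0]-.5)<.25)
        p=B[m];e=[];ys=np.linspace(p[:,1].min()+.01,p[:,1].max()-.01,25)
        for a,b in zip(ys[:-1],ys[1:]):
            q=p[(p[:,1]>a)&(p[:,1]<b),0]
            if len(q)>5: e.append(((a+b)/2,np.percentile(q,2),np.percentile(q,98)))
        e=np.array(e);k1=np.polyfit(e[:,0],e[:,2],1)[0];th+=k1
    print(n,"x",x,"yaw deg",np.degrees(th),"k",k1,"by",p[:,1].min(),p[:,1].max(),"bx",np.median(e[:,1]),np.median(e[:,2]),"z",np.median(p[:,2]))
    b0=np.median(e[:,2])-.025; c=(p[:,1].min()+p[:,1].max())/2
    print("centre",(b0*x+c*y).round(4),"tip",((b0-.145)*x+c*y).round(4))
    q=((B-[b0,c,0])*1000)
    m=(q[...,2]>150)&(q[...,0]<-40)&(q[...,0]>-170)&(abs(q[...,1])<60)
    q=q[m];q=q[q[:,0].argsort()]
    print(q.round().astype(int)[::2 if n=="scene" else 1].tolist())
E
```

```text
scene x [-0.14233495 -0.98981855] yaw deg -8.024767684635274 k 0.00276136396320885 by 0.3430694526840675 0.7427553007026991 bx 0.1860763218730217 0.24010757807697536 z 0.16764017947849247
centre [ 0.5068 -0.2902] tip [ 0.5274 -0.1467]
[[-148, 14, 175], [-146, -13, 168], [-146, 13, 170], [-146, 14, 164], [-145, 16, 174], [-145, -15, 176], [-144, 15, 170], [-144, -9, 175], [-144, 15, 176], [-144, -12, 170], [-143, 15, 163], [-143, 18, 167], [-142, -13, 175], [-140, -12, 175], [-140, 12, 176], [-137, -10, 167], [-133, -12, 167], [-132, -10, 170], [-131, 17, 165], [-129, 16, 167], [-128, -15, 169], [-128, 18, 167], [-126, -10, 166], [-124, 12, 169], [-123, -12, 166], [-123, 18, 167], [-121, -17, 167], [-121, -11, 169], [-118, -15, 169], [-115, 17, 165], [-115, 13, 170], [-115, -15, 170], [-114, -15, 166], [-113, 18, 168], [-109, -11, 168], [-109, -12, 164], [-108, 12, 168], [-106, -10, 167], [-106, 14, 167], [-104, 17, 164], [-102, 15, 168], [-101, -10, 167], [-101, -14, 168], [-100, -11, 169], [-97, -10, 167], [-96, -16, 168], [-95, 17, 169], [-94, 17, 165], [-92, 12, 168], [-91, -10, 1
[... 10835 characters left out ...]
89], [-51, -4, 186], [-51, -17, 171], [-51, 8, 190], [-51, -14, 168], [-51, 6, 189], [-51, -11, 166], [-50, 3, 188], [-50, 16, 172], [-50, -2, 188], [-50, 1, 187], [-49, 0, 195], [-49, -11, 169], [-49, -4, 186], [-49, -14, 170], [-49, 3, 193], [-48, -16, 168], [-48, 16, 175], [-47, 14, 172], [-47, -4, 189], [-47, -1, 188], [-47, -14, 171], [-47, -16, 172], [-46, 1, 192], [-46, -10, 166], [-45, -17, 165], [-44, -13, 172], [-44, 5, 184], [-44, -11, 171], [-44, 0, 185], [-44, 15, 169], [-44, 13, 168], [-44, 18, 166], [-43, -15, 169], [-43, 10, 168], [-43, -18, 169], [-42, 17, 170], [-42, 15, 171], [-42, 12, 172], [-42, -16, 173], [-42, -18, 173], [-42, 10, 171], [-41, -12, 168], [-41, 15, 175]]
```

>>> jog_arm(
  commands="0 0 -2.7 0 0 0.13; 0 0 -2.7 0 0 0.13; 0 0 -2.6 0 0 0.131; 3.34 -5.02 0 0 0 0; 3.34 -5.02 0 0 0 0; 3.34 -5.02 0 0 0 0; 3.34 -5.02 0 0 0 0; 3.34 -5.02 0 0 0 0; 3.34 -5.02 0 0 0 0; 3.34 -5.02 0 0 0 0; 3.34 -5.02 0 0 0 0; 3.34 -5.02 0 0 0 0",
  fingers=0,
)

```text
time: 1.6
tcp_pos: [0.547, -0.0851, 0.3025]
orientation: [0.999, 0.036, -0.0, 0.0]
force: [0.5, 0.1, 0.4]
finger_gap: 0.0442
grasp_force: 0.0
```

>>> jog_arm(
  commands="3.34 -5.02 0 0 0 0; 3.34 -5.02 0 0 0 0; 3.34 -5.02 0 0 0 0; 0 0 2.6 0 0 0; 0 0 0 0 0 0;0 0 0 0 0 0",
)

```text
time: 2.35
tcp_pos: [0.6355, 0.0699, 0.2771]
orientation: [0.999, 0.036, -0.0, 0.0]
force: [0.5, 0.5, -0.3]
finger_gap: 0.0439
grasp_force: 0.0
```

```bash
cat > st.py <<'E'
from h import *
from station import arm,viewer
def st(): 
    s=arm.get_state(); r=R.from_quat(s["orientation"]).as_matrix()
    print("t",round(s["time"],2),"tcp",(s["tcp_pos"]*1000).round(1),"yaw",np.degrees(np.arctan2(r[1,0],r[0,0])).round(2),"zaxis",r[:,2].round(4),"F",s["force"].round(2),"gap",round(s["finger_gap"],4),s["grasp_force"])
    return s,r
def to(xyz_mm,yaw):
    s,r=st(); d=np.array(xyz_mm)/1000-s["tcp_pos"]; a=np.arctan2(r[1,0],r[0,0])
    t=np.radians(yaw); print("turn z",round(a-t,4),"then shift cm",((R.from_euler('z',t)*R.from_euler('x',np.pi)).inv().apply(d)*100).round(2))
E
python3 - <<'E'
from st import *
to((635.6,71,161),4.1)
for n in("scene","top"):
    f=viewer.grab_frame(n);P=cloud(f)
    m=sel(P,(.58,.03,.165),(.69,.12,.196));p=P[m];d=f["image"][m].max(1)
    k=p[:,2]>.163;print(n,k.sum(),rect(p[k]),p[k].mean(0).round(4))
E
```

```text
t 2.35 tcp [635.5  69.9 277.1] yaw 4.08 zaxis [-2.e-04 -1.e-04 -1.e+00] F [ 0.52  0.52 -0.34] gap 0.0439 0.0
turn z -0.0004 then shift cm [ 0.02 -0.11 11.61]
scene 187 (array([634.8,  69.4]), array([36.6, 13.3]), 2.65) [0.6376 0.0722 0.183 ]
top 0 (array([0., 0.]), array([0., 0.]), 0.0) [nan nan nan]<stdin>:6: RuntimeWarning: Mean of empty slice.
  ret = um.true_divide(
```

>>> jog_arm(
  commands="0 -0.1 4 0 0 0; 0 0 4 0 0 0; 0 0 3.0 0 0 0; 0 0 0.6 0 0 0; 0 0 0 0 0 0",
)

```text
time: 3.08
tcp_pos: [0.6361, 0.071, 0.1617]
orientation: [0.999, 0.036, 0.001, -0.0]
force: [0.3, 0.6, -0.3]
finger_gap: 0.0436
grasp_force: 0.0
```

>>> jog_arm(
  commands="0 0 0 0 0 0; 0 0 0 0 0 0; 0 0 0 0 0 0; 0 0 0 0 0 0;0 0 0 0 0 0",
  fingers=-1,
  newtons=35,
)

```text
time: 3.7
tcp_pos: [0.6358, 0.0712, 0.1611]
orientation: [0.999, 0.036, 0.0, 0.0]
force: [-0.5, -1.9, 2.5]
finger_gap: 0.0119
grasp_force: 35.0
```

>>> jog_arm(
  commands="0 0 -1 0 0 0; 0 0 -2 0 0 0; 0 0 -2.2 0 0 0; 0 0 0 0 0 0.107; 0 0 0 0 0 0.106; -1.5 3.6 0 0 0 0; -1.5 3.6 0 0 0 0; -1.5 3.6 0 0 0 0; -1.5 3.6 0 0 0 0; -1.6 3.6 0 0 0 0; 0 0 0 0 0 0; 0 0 0 0 0 0",
)

```text
time: 5.2
tcp_pos: [0.5357, -0.0959, 0.2137]
orientation: [0.997, -0.071, 0.001, -0.0]
force: [-0.0, 0.3, -1.6]
finger_gap: 0.0121
grasp_force: 35.0
```

```bash
cat > chk.py <<'E'
from st import *
import sys
O=np.array([.5074,-.2892]);TH=np.radians(-8.1);by=np.array([np.cos(TH),np.sin(TH)]);bx=np.array([by[1],-by[0]])
def bd(P): return np.stack([(P[...,:2]-O)@bx,(P[...,:2]-O)@by,P[...,2]],-1)*1000
def tcp():
    s,r=st();print("tcp board",bd(s["tcp_pos"]).round(1));return s
E
python3 - <<'E'
from chk import *
s=tcp()
f=viewer.grab_frame("scene");np.savez("pics/s1.npz",**f);im=f["image"];B=bd(cloud(f))
# tray points
m=(B[...,0]<-155)&(B[...,0]>-240)&(abs(B[...,1])<75)&(B[...,2]>55)&(B[...,2]<215)
p=B[m];print(len(p))
for a in range(60,215,12):
    q=p[(p[:,2]>=a)&(p[:,2]<a+12)]
    if len(q)>3: print(a,len(q),"y",q[:,1].min().round(1),q[:,1].max().round(1),"x",np.percentile(q[:,0],[5,25,50,75,95]).round(1))
u=proj(f,s["tcp_pos"])[0].astype(int);print(u)
c=im[max(u[1]-60,0):u[1]+120,u[0]-120:u[0]+120]; cv2.imwrite("pics/s1.png",cv2.resize(c,(800,600),interpolation=cv2.INTER_CUBIC))
E
```

```text
t 5.2 tcp [535.7 -95.9 213.7] yaw -8.13 zaxis [ 1.8e-03  3.0e-04 -1.0e+00] F [-0.04  0.27 -1.6 ] gap 0.0121 34.996265172958374
tcp board [-195.4    0.8  213.7]
1482
60 216 y -57.4 56.2 x [-215.3 -212.4 -207.4 -202.3 -199.7]
72 132 y -57.3 56.7 x [-214.2 -202.3 -201.  -200.2 -198.9]
84 128 y -57.9 56.2 x [-214.1 -202.6 -201.  -200.1 -198.8]
96 135 y -57.1 56.6 x [-214.2 -202.4 -201.1 -200.  -199. ]
108 135 y -53.9 56.4 x [-213.5 -202.1 -200.9 -200.2 -199.1]
120 144 y -54.5 56.0 x [-213.  -202.3 -200.8 -200.  -198.5]
132 146 y -54.8 56.2 x [-213.5 -201.9 -200.7 -199.8 -198.7]
144 123 y -56.4 55.8 x [-208.2 -201.6 -200.6 -199.5 -197.2]
156 66 y -34.2 33.6 x [-202.3 -201.3 -200.3 -199.5 -197.3]
168 37 y -34.2 33.2 x [-201.9 -201.  -200.2 -199.5 -198.7]
180 81 y -33.6 32.5 x [-202.4 -201.3 -200.3 -199.8 -198.2]
192 87 y -31.5 33.2 x [-202.1 -201.4 -200.6 -199.8 -198.9]
204 52 y -31.7 33.3 x [-201.9 -201.1 -199.9 -199.  -197.2]
[219 148]
```

View pics/s1.png

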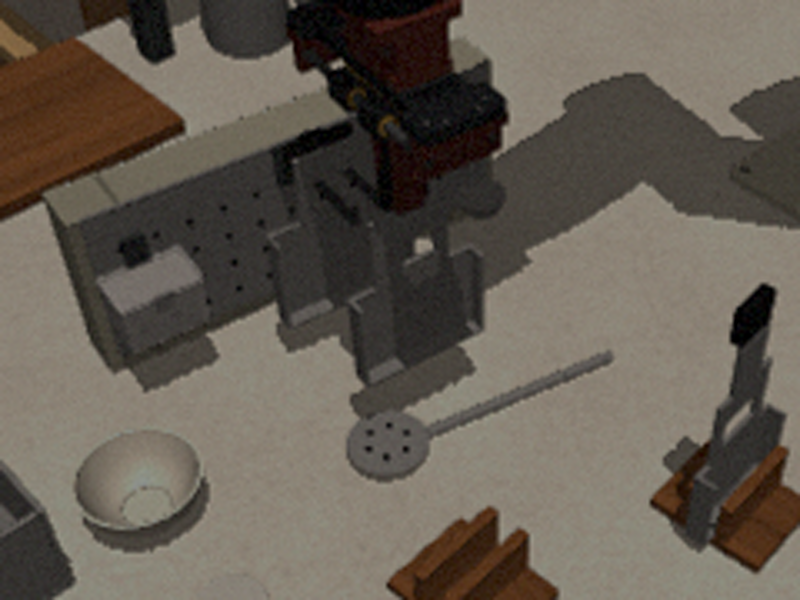

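Mid tray hangs vertical in the gripper at (415,310), facing out, with its slot aligned with the prongs at (340,195). Passing over the tips next.

>>> jog_arm(
  commands="0.05 2 0.15 0 0 0; 0 1.5 0 0 0 0; 0 1 0 0 0 0; 0 1 0 0 0 0; 0 1 0 0 0 0; 0 0.45 0 0 0 0; 0 0 0 0 0 0",
)

```text
time: 6.12
tcp_pos: [0.5256, -0.1653, 0.2112]
orientation: [0.997, -0.071, 0.0, -0.0]
force: [0.4, 0.1, -2.4]
finger_gap: 0.0117
grasp_force: 35.0
```

```bash
python3 - <<'E'
from chk import *
s=tcp()
f=viewer.grab_frame("scene");np.savez("pics/s2.npz",**f);im=f["image"];B=bd(cloud(f))
m=(B[...,0]<-70)&(B[...,0]>-180)&(abs(B[...,1])<75)&(B[...,2]>35)&(B[...,2]<215)
p=B[m]
for a in range(35,215,12):
    q=p[(p[:,2]>=a)&(p[:,2]<a+12)]
    if len(q)>3: print(a,len(q),"y",q[:,1].min().round(1),q[:,1].max().round(1),"x",np.percentile(q[:,0],[5,25,50,75,95]).round(1))
E
```

```text
t 6.12 tcp [ 525.6 -165.3  211.2] yaw -8.12 zaxis [ 0.e+00  1.e-04 -1.e+00] F [ 0.42  0.1  -2.45] gap 0.0117 34.996275901794434
tcp board [-125.3    0.6  211.2]
35 44 y 36.5 63.8 x [-96.7 -94.3 -89.  -83.6 -80. ]
47 28 y 36.4 64.2 x [-94.2 -86.  -83.6 -82.6 -79.9]
59 247 y -57.8 64.1 x [-144.9 -141.6 -134.9 -130.4  -83. ]
71 161 y -55.7 64.6 x [-142.2 -132.2 -130.5 -128.6  -82.5]
83 152 y -55.4 64.6 x [-141.  -131.4 -130.3 -128.3  -83.1]
95 171 y -60.2 63.9 x [-142.2 -131.5 -130.2 -128.1  -82.8]
107 204 y -62.6 65.1 x [-141.2 -131.3 -129.8  -85.8  -83. ]
119 238 y -62.8 64.2 x [-141.4 -131.1 -129.4  -85.1  -82.9]
131 217 y -63.4 63.9 x [-142.7 -131.4 -129.9  -87.4  -83. ]
143 126 y -55.7 54.9 x [-133.8 -131.2 -129.8 -127.9  -83.6]
155 70 y -33.2 32.6 x [-143.6 -131.3 -129.6  -86.6  -83.4]
167 118 y -32.9 32.9 x [-144.9 -132.3 -128.6  -85.8  -83.6]
179 133 y -32.9 33.7 x [-132.  -130.5 -129.6  -85.9  -83.5]
191 109 y -32.9 33.4 x [-132.3 -130.8 -130.  -127.5  -83.7]
203 52 y -33.6 32.5 x [-138.6 -132.1 -130.4 -129.2 -127.1]
```

>>> jog_arm(
  commands="0 0.5 0.3 0 0 0; 0 0.8 0.3 0 0 0; 0 1 0.1 0 0 0; 0 1 0 0 0 0; 0 0 0.2 0 0 0; 0 0 0.15 0 0 0; 0 0 0 0 0 0",
)

```text
time: 7.05
tcp_pos: [0.5209, -0.1974, 0.2005]
orientation: [0.998, -0.07, -0.0, -0.0]
force: [-0.3, -0.7, -1.8]
finger_gap: 0.0118
grasp_force: 35.0
```

>>> jog_arm(
  commands="0 0.5 0 0 0 0; 0 0.4 0 0 0 0; 0 0.3 0 0 0 0; 0 0 0 0 0 0",
)

```text
time: 7.55
tcp_pos: [0.5193, -0.2099, 0.2007]
orientation: [0.998, -0.071, 0.0, 0.0]
force: [-0.2, -0.2, -3.1]
finger_gap: 0.0118
grasp_force: 35.0
```

>>> jog_arm(
  commands="0 0.2 0 0 0 0; 0 0.2 0 0 0 0; 0 0 0 0 0 0",
)

```text
time: 7.92
tcp_pos: [0.5187, -0.2137, 0.2007]
orientation: [0.998, -0.071, -0.0, 0.0]
force: [-0.6, -0.1, -1.4]
finger_gap: 0.0118
grasp_force: 35.0
```

```bash
python3 - <<'E'
from chk import *
s=tcp()
f=viewer.grab_frame("scene");im=f["image"];B=bd(cloud(f))
m=(B[...,0]<-60)&(B[...,0]>-150)&(abs(B[...,1])<75)&(B[...,2]>25)&(B[...,2]<215)
p=B[m]
for a in range(35,215,12):
    q=p[(p[:,2]>=a)&(p[:,2]<a+12)]
    if len(q)>3: print(a,len(q),"y",q[:,1].min().round(1),q[:,1].max().round(1),"x",np.percentile(q[:,0],[5,25,50,75,95]).round(1))
u=proj(f,[.52,-.2,.15])[0].astype(int)
c=im[u[1]-60:u[1]+60,u[0]-80:u[0]+80]; cv2.imwrite("pics/s3.png",cv2.resize(c,(800,600),interpolation=cv2.INTER_CUBIC))
E
```

```text
t 7.92 tcp [ 518.7 -213.7  200.7] yaw -8.09 zaxis [-1.e-04 -2.e-04 -1.e+00] F [-0.58 -0.13 -1.39] gap 0.0118 34.9975848197937
tcp board [-76.3   0.6 200.7]
35 98 y -62.7 63.3 x [-93.2 -91.2 -89.6 -87.7 -82.2]
47 210 y -64.8 64.8 x [-96.3 -93.2 -88.7 -83.1 -80.2]
59 134 y -65.4 64.1 x [-92.7 -83.7 -82.2 -80.9 -79.3]
71 139 y -64.6 64.4 x [-95.2 -84.  -82.1 -80.9 -79.7]
83 141 y -63.6 64.4 x [-93.2 -83.9 -81.9 -80.7 -78.9]
95 137 y -62.7 64.5 x [-94.2 -83.7 -82.2 -81.2 -79.9]
107 129 y -64.1 64.5 x [-94.8 -85.5 -82.  -81.  -79.5]
119 146 y -64.7 64.1 x [-94.4 -83.6 -82.  -80.7 -77. ]
131 119 y -63.4 64.0 x [-89.8 -82.6 -81.3 -79.4 -74.9]
143 47 y -33.2 32.4 x [-83.  -82.1 -81.  -79.4 -74. ]
155 64 y -34.2 33.4 x [-141.9 -119.3  -82.5  -80.5  -78.1]
167 159 y -32.1 32.9 x [-144.2 -115.8  -84.5  -81.2  -79.5]
179 99 y -32.8 33.5 x [-83.9 -82.3 -81.5 -80.4 -65.8]
191 75 y -34.2 31.8 x [-83.3 -82.3 -80.5 -75.5 -63.8]
203 55 y -17.6 18.4 x [-91.8 -90.5 -88.8 -81.6 -76. ]
```

View pics/s3.png

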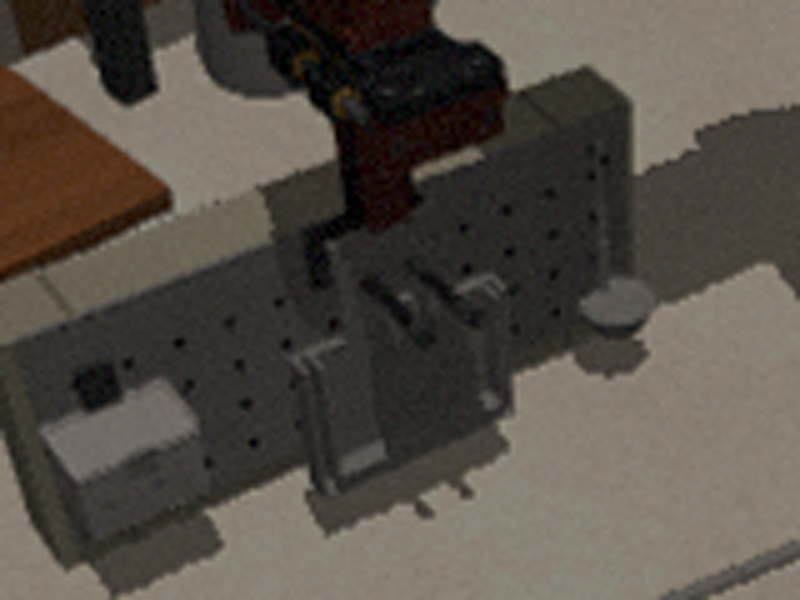

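Mid sits nested inside the large tray at (400,400) in the picture, and both are sliding back together. Now I'll feel for the stop.

>>> jog_arm(
  commands="0 0.15 0 0 0 0; 0 0.15 0 0 0 0; 0 0 0 0 0 0",
)

```text
time: 8.35
tcp_pos: [0.5183, -0.2167, 0.2007]
orientation: [0.998, -0.071, -0.0, 0.0]
force: [-0.0, 1.8, -1.2]
finger_gap: 0.0118
grasp_force: 35.0
```

>>> jog_arm(
  commands="0 0.1 0 0 0 0; 0 0 0 0 0 0",
)

```text
time: 8.6
tcp_pos: [0.5182, -0.2176, 0.2007]
orientation: [0.998, -0.071, -0.0, 0.0]
force: [-0.2, 2.3, -2.7]
finger_gap: 0.0117
grasp_force: 35.0
```

>>> jog_arm(
  commands="0 0.05 0 0 0 0; 0 0 0 0 0 0",
)

```text
time: 8.85
tcp_pos: [0.5181, -0.218, 0.2007]
orientation: [0.998, -0.071, -0.0, 0.0]
force: [0.8, 1.2, -2.5]
finger_gap: 0.012
grasp_force: 35.0
```

>>> jog_arm(
  commands="0 0.05 0 0 0 0; 0 0 0 0 0 0",
)

```text
time: 9.1
tcp_pos: [0.5181, -0.2185, 0.2007]
orientation: [0.998, -0.071, -0.0, 0.0]
force: [-0.2, 2.1, -0.9]
finger_gap: 0.0117
grasp_force: 35.0
```

>>> jog_arm(
  commands="0 0.05 0 0 0 0; 0 0 0 0 0 0",
)

```text
time: 9.35
tcp_pos: [0.518, -0.2191, 0.2007]
orientation: [0.998, -0.071, -0.0, 0.0]
force: [0.4, 2.0, -1.5]
finger_gap: 0.0119
grasp_force: 35.0
```

>>> jog_arm(
  commands="0 0.05 0 0 0 0; 0 0 0 0 0 0",
)

```text
time: 9.6
tcp_pos: [0.5179, -0.2195, 0.2007]
orientation: [0.998, -0.071, 0.0, 0.0]
force: [0.7, 2.2, -1.4]
finger_gap: 0.0122
grasp_force: 35.0
```

>>> jog_arm(
  commands="0 0.05 0 0 0 0; 0 0 0 0 0 0",
)

```text
time: 9.85
tcp_pos: [0.5179, -0.22, 0.2007]
orientation: [0.998, -0.071, -0.0, 0.0]
force: [0.2, 0.9, -1.9]
finger_gap: 0.0118
grasp_force: 35.0
```

>>> jog_arm(
  commands="0 0.05 0 0 0 0; 0 0 0 0 0 0",
)

```text
time: 10.1
tcp_pos: [0.5178, -0.2203, 0.2007]
orientation: [0.998, -0.071, -0.0, -0.0]
force: [-0.0, 2.9, -0.5]
finger_gap: 0.012
grasp_force: 35.0
```

>>> jog_arm(
  commands="0 0.05 0 0 0 0; 0 0 0 0 0 0",
)

```text
time: 10.35
tcp_pos: [0.5178, -0.2206, 0.2007]
orientation: [0.998, -0.071, 0.0, -0.0]
force: [1.5, 4.9, -1.4]
finger_gap: 0.0119
grasp_force: 35.0
```

>>> jog_arm(
  commands="0 0.06 0 0 0 0; 0 0 0 0 0 0",
)

```text
time: 10.6
tcp_pos: [0.5177, -0.221, 0.2007]
orientation: [0.998, -0.071, -0.0, -0.0]
force: [0.9, 6.4, -0.7]
finger_gap: 0.0117
grasp_force: 35.0
```

>>> jog_arm(
  commands="0 0.05 0 0 0 0; 0 0 0 0 0 0",
)

```text
time: 10.85
tcp_pos: [0.5177, -0.2213, 0.2007]
orientation: [0.997, -0.071, 0.0, -0.001]
force: [1.7, 7.0, -0.6]
finger_gap: 0.0117
grasp_force: 35.0
```

>>> jog_arm(
  commands="0 0 0 0 0 0; 0 0 0 0 0 0",
)

```text
time: 11.1
tcp_pos: [0.5177, -0.2213, 0.2007]
orientation: [0.998, -0.071, 0.0, -0.001]
force: [1.7, 7.1, -0.5]
finger_gap: 0.0119
grasp_force: 35.0
```

>>> jog_arm(
  commands="0 0 0 0 0 0; 0 0 0 0 0 0",
)

```text
time: 11.35
tcp_pos: [0.5177, -0.2213, 0.2007]
orientation: [0.997, -0.071, -0.0, -0.001]
force: [1.5, 8.1, 0.2]
finger_gap: 0.012
grasp_force: 35.0
```

>>> jog_arm(
  commands="0 0.02 0 0 0 0; 0 0 0 0 0 0; 0 0 0 0 0 0; 0 0 0 0 0 0; 0 0 0 0 0 0; 0 0 0 0 0 0",
)

```text
time: 12.1
tcp_pos: [0.5176, -0.2214, 0.2007]
orientation: [0.997, -0.071, 0.0, -0.001]
force: [1.6, 7.8, -0.1]
finger_gap: 0.0119
grasp_force: 35.0
```

>>> jog_arm(
  commands="0 -0.05 0 0 0 0; 0 -0.05 0 0 0 0; 0 -0.05 0 0 0 0; 0 -0.04 0 0 0 0; 0 0 0.03 0 0 0; 0 0 0 0 0 0",
)

```text
time: 12.85
tcp_pos: [0.5178, -0.2206, 0.2004]
orientation: [0.998, -0.071, 0.0, 0.0]
force: [0.9, 1.9, -1.8]
finger_gap: 0.012
grasp_force: 35.0
```

>>> jog_arm(
  commands="0 0 0 0 0 0; 0 0 0 0 0 0; 0 0 0 0 0 0; 0 0 -2 0 0 0; 0 0 -4 0 0 0; 0 0 -4 0 0 0; 0 0 0 0 0 0",
  fingers=-0.2,
)

```text
time: 13.72
tcp_pos: [0.5196, -0.2212, 0.3039]
orientation: [0.998, -0.071, 0.003, 0.001]
force: [0.5, -0.2, -0.1]
finger_gap: 0.0351
grasp_force: 0.0
```

```bash
python3 - <<'E'
from chk import *
s=tcp()
f=viewer.grab_frame("scene");im=f["image"];B=bd(cloud(f))
m=(B[...,0]<-45)&(B[...,0]>-150)&(abs(B[...,1])<75)&(B[...,2]>25)&(B[...,2]<240)
p=B[m]
for a in range(35,240,12):
    q=p[(p[:,2]>=a)&(p[:,2]<a+12)]
    if len(q)>3: print(a,len(q),"y",q[:,1].min().round(1),q[:,1].max().round(1),"x",np.percentile(q[:,0],[5,25,50,75,95]).round(1),q[:,2].max().round(1))
to((440.7,152.3,250),5.6)
E
```

```text
t 13.72 tcp [ 519.6 -221.2  303.9] yaw -8.09 zaxis [ 0.0061 -0.0029 -1.    ] F [ 0.49 -0.18 -0.08] gap 0.0351 0.0
tcp board [-69.    2.5 303.9]
35 87 y -62.5 64.0 x [-82.7 -81.3 -79.8 -77.9 -71.4] 46.6
47 211 y -62.7 64.5 x [-86.4 -82.7 -78.3 -72.8 -70.1] 59.0
59 134 y -64.1 64.1 x [-85.1 -74.3 -72.6 -71.1 -69.5] 70.9
71 136 y -63.2 64.4 x [-84.4 -74.6 -72.6 -71.4 -69.9] 82.9
83 136 y -63.4 63.7 x [-84.1 -75.1 -72.9 -71.8 -70.6] 95.0
95 134 y -63.5 64.5 x [-86.  -75.  -73.1 -72.2 -69.7] 107.0
107 111 y -62.0 64.2 x [-86.1 -76.1 -73.5 -72.3 -70.3] 118.8
119 147 y -62.2 64.6 x [-86.8 -76.  -74.2 -72.9 -70.3] 130.9
131 119 y -63.4 63.8 x [-83.2 -74.8 -73.  -71.6 -66.7] 142.8
143 49 y -33.9 33.6 x [-76.5 -74.2 -73.2 -70.3 -67.2] 154.8
155 64 y -31.7 33.5 x [-142.6 -104.3  -76.   -73.7  -70.1] 167.0
167 168 y -32.5 33.2 x [-144.6 -120.   -82.3  -75.   -73.1] 178.9
179 89 y -34.8 32.8 x [-77.8 -76.4 -75.3 -74.4 -72.6] 190.8
191 92 y -31.9 33.1 x [-77.1 -75.9 -74.7 -71.2 -62.2] 202.8
203 51 y -16.8 17.9 x [-78.2 -76.8 -76.  -74.7 -69.2] 215.0
215 53 y -17.1 17.9 x [-78.  -77.2 -76.1 -74.8 -72.8] 226.9
227 50 y -16.8 19.0 x [-77.8 -75.8 -72.5 -68.8 -66.3] 233.3
t 13.78 tcp [ 518.4 -220.7  301.7] yaw -8.09 zaxis [ 0.0028 -0.0014 -1.    ] F [-0.65 -0.28  0.16] gap 0.0351 0.0
turn z -0.2389 then shift cm [ -4.1  -37.88   5.17]
```

>>> jog_arm(
  commands="0 0 0 0 0 -0.12; 0 0 0 0 0 -0.119; -0.6 -5.4 0 0 0 0; -0.6 -5.4 0 0 0 0; -0.6 -5.4 0 0 0 0; -0.6 -5.4 0 0 0 0; -0.6 -5.4 0 0 0 0; -0.6 -5.4 0 0 0 0; -0.5 -5.4 0 0 0 0; 0 0 2.5 0 0 0; 0 0 1.5 0 0 0; 0 0 0 0 0 0",
  fingers=0,
)

```text
time: 15.28
tcp_pos: [0.439, 0.151, 0.2586]
orientation: [0.999, 0.049, -0.002, 0.001]
force: [0.4, -0.4, -0.1]
finger_gap: 0.0441
grasp_force: 0.0
```

```bash
python3 - <<'E'
from st import *
to((440.9,152.2,191),5.6)
f=viewer.grab_frame("scene");P=cloud(f)
for lo,hi in((.19,.225),(.06,.11)):
    p=P[sel(P,(.37,.1,lo),(.51,.2,hi))];print(len(p),rect(p),p[:,2].max())
E
```

```text
t 15.28 tcp [439.  151.  258.6] yaw 5.56 zaxis [-0.0038 -0.0013 -1.    ] F [ 0.42 -0.4  -0.08] gap 0.0441 0.0
turn z -0.0006 then shift cm [ 0.2  -0.1   6.76]
171 (array([440.2, 151.1]), array([36. , 13.1]), 5.94) 0.22418447038394085
281 (array([438.3, 161.4]), array([98.4, 19.7]), 6.14) 0.10969307891694235
```

>>> jog_arm(
  commands="0.1 -0.05 2 0 0 0; 0 0 2.5 0 0 0; 0 0 1.5 0 0 0; 0 0 0.3 0 0 0; 0 0 0 0 0 0",
)

```text
time: 15.95
tcp_pos: [0.4415, 0.1523, 0.1978]
orientation: [0.999, 0.049, 0.0, -0.0]
force: [-0.1, 0.2, 0.4]
finger_gap: 0.044
grasp_force: 0.0
```

>>> jog_arm(
  commands="-0.05 0 0.68 0 0 0; 0 0 0 0 0 0; 0 0 0 0 0 0",
)

```text
time: 16.32
tcp_pos: [0.4406, 0.1524, 0.1907]
orientation: [0.999, 0.049, 0.0, -0.0]
force: [-0.3, 0.9, 0.2]
finger_gap: 0.0439
grasp_force: 0.0
```

>>> jog_arm(
  commands="0 0 0 0 0 0; 0 0 0 0 0 0; 0 0 0 0 0 0; 0 0 0 0 0 0;0 0 0 0 0 0",
  fingers=-1,
  newtons=35,
)

```text
time: 16.95
tcp_pos: [0.4405, 0.1523, 0.1906]
orientation: [0.999, 0.049, -0.0, 0.0]
force: [-1.0, -1.6, 0.2]
finger_gap: 0.0118
grasp_force: 35.0
```

>>> jog_arm(
  commands="0 0 -1 0 0 0; 0 0 -2 0 0 0; 0 0 -2.8 0 0 0; 0 0 -1 0 0 0.12; 0 0 0 0 0 0.119; 0 0 0 0 0 0; 0 0 0 0 0 0",
)

```text
time: 17.82
tcp_pos: [0.4404, 0.1524, 0.2586]
orientation: [0.998, -0.069, -0.0, 0.0]
force: [-0.5, -0.1, -1.6]
finger_gap: 0.0114
grasp_force: 35.0
```

```bash
python3 - <<'E'
from chk import *
tcp()
t=O+(-.198)*bx; print(t)
to((t[0]*1000,t[1]*1000,254),-8.1)
E
```

```text
t 17.82 tcp [440.4 152.4 258.6] yaw -7.96 zaxis [-2.e-04 -0.e+00 -1.e+00] F [-0.51 -0.12 -1.65] gap 0.0114 34.99876141548157
tcp board [-427.7 -128.6  258.6]
[ 0.53529844 -0.09317532]
t 17.82 tcp [440.4 152.4 258.6] yaw -7.96 zaxis [-2.e-04 -0.e+00 -1.e+00] F [-0.51 -0.12 -1.65] gap 0.0114 34.99876141548157
turn z 0.0024 then shift cm [12.86 22.97  0.46]
```

>>> jog_arm(
  commands="2.57 4.6 0 0 0 0.002; 2.57 4.6 0 0 0 0; 2.57 4.6 0 0 0 0; 2.57 4.6 0 0 0 0; 2.58 4.6 0.5 0 0 0; 0 0 0 0 0 0; 0 0 0 0 0 0; 0 0 0 0 0 0",
)

```text
time: 18.82
tcp_pos: [0.5347, -0.0925, 0.2535]
orientation: [0.997, -0.071, -0.0, -0.0]
force: [-0.9, 0.3, -2.4]
finger_gap: 0.012
grasp_force: 35.0
```

```bash
cat > prof.py <<'E'
from chk import *
def prof(lo,hi,z0=35,z1=275,pic=None):
    tcp();f=viewer.grab_frame("scene");B=bd(cloud(f))
    p=B[(B[...,0]<hi)&(B[...,0]>lo)&(abs(B[...,1])<75)&(B[...,2]>z0)&(B[...,2]<z1)]
    for a in range(z0,z1,12):
        q=p[(p[:,2]>=a)&(p[:,2]<a+12)]
        if len(q)>3: print(a,len(q),"y",q[:,1].min().round(1),q[:,1].max().round(1),"x",np.percentile(q[:,0],[5,25,50,75,95]).round(1))
    if pic:
        u=proj(f,[.52,-.18,.16])[0].astype(int);c=f["image"][u[1]-75:u[1]+75,u[0]-100:u[0]+100]
        cv2.imwrite(pic,cv2.resize(c,(800,600),interpolation=cv2.INTER_CUBIC))
E
python3 -c "
from prof import *
prof(-245,-155,60,pic='pics/s4.png')"
```

```text
t 18.82 tcp [534.7 -92.5 253.5] yaw -8.11 zaxis [-5.e-04  3.e-04 -1.e+00] F [-0.9   0.26 -2.38] gap 0.012 34.99947130680084
tcp board [-198.6   -0.7  253.5]
72 203 y -50.8 46.4 x [-218.3 -215.7 -210.4 -205.1 -202.8]
84 113 y -48.5 46.5 x [-217.  -205.4 -204.4 -203.2 -202.1]
96 117 y -48.2 46.5 x [-217.2 -205.6 -204.1 -203.3 -202.1]
108 112 y -48.3 46.6 x [-216.9 -205.7 -204.3 -203.3 -201.9]
120 127 y -49.1 46.0 x [-216.5 -205.6 -204.3 -203.4 -202. ]
132 132 y -49.2 46.8 x [-216.4 -205.6 -204.4 -203.6 -202.2]
144 107 y -50.4 44.9 x [-207.8 -205.  -203.9 -202.6 -200.4]
156 53 y -34.2 31.6 x [-205.2 -204.4 -203.7 -202.7 -200.7]
168 40 y -34.8 31.7 x [-205.  -204.3 -203.4 -202.4 -201.4]
180 86 y -34.3 30.9 x [-205.7 -204.3 -203.7 -203.2 -201.8]
192 93 y -35.7 30.8 x [-205.6 -204.5 -203.8 -203.  -202. ]
204 73 y -35.1 30.7 x [-205.5 -204.2 -203.6 -202.5 -200.4]
216 54 y -18.7 16.2 x [-205.7 -204.1 -203.5 -202.9 -201.7]
228 57 y -19.6 16.2 x [-205.2 -203.9 -203.5 -202.9 -201.2]
240 42 y -19.9 16.1 x [-205.1 -204.7 -203.9 -203.2 -201.6]
252 55 y -17.4 16.8 x [-214.1 -212.7 -210.3 -203.6 -194.4]
264 63 y -17.6 17.5 x [-213.7 -212.6 -211.3 -203.7 -186. ]
```

View pics/s4.png

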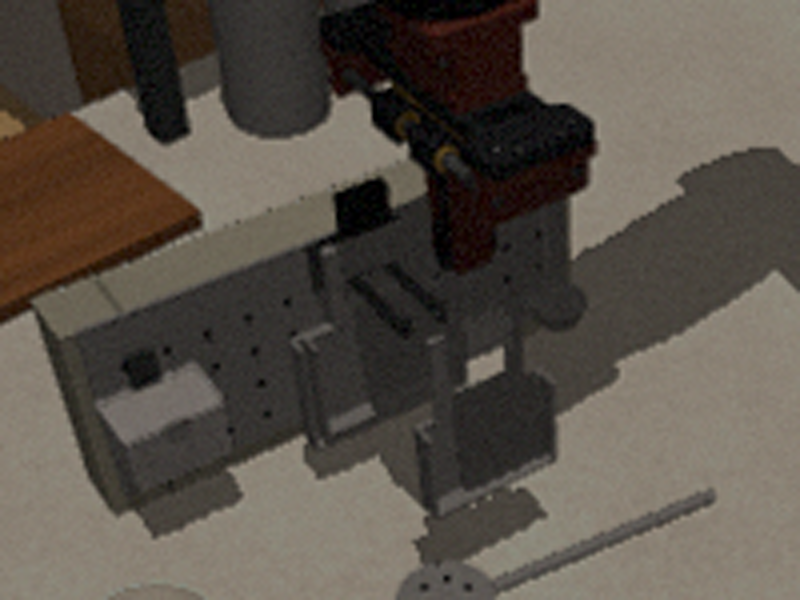

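Small tray in the gripper at (490,440), rims out, sits about 1.7 mm low in board y. I'll correct that and go over the tips at (355,285) and (395,270).

>>> jog_arm(
  commands="0.19 1 0 0 0 0; 0 2 0 0 0 0; 0 1 0 0 0 0; 0 1 0 0 0 0; 0 1 0 0 0 0; 0 0.95 0 0 0 0; 0 0 0 0 0 0; 0 0 0 0 0 0",
)

```text
time: 19.88
tcp_pos: [0.5271, -0.1625, 0.2535]
orientation: [0.997, -0.072, -0.0, -0.0]
force: [0.3, 0.5, -2.3]
finger_gap: 0.0117
grasp_force: 35.0
```

```bash
python3 -c "
from prof import *
prof(-150,-120,60)"
```

```text
t 19.88 tcp [ 527.1 -162.5  253.5] yaw -8.21 zaxis [-0.e+00  2.e-04 -1.e+00] F [ 0.28  0.49 -2.26] gap 0.0117 34.99944806098938
tcp board [-128.2    1.6  253.5]
72 194 y -46.6 48.7 x [-147.8 -144.5 -139.3 -134.8 -131.9]
84 104 y -45.7 48.6 x [-145.1 -135.2 -133.9 -133.  -131.1]
96 118 y -48.3 48.5 x [-146.6 -135.4 -133.8 -132.7 -131.5]
108 119 y -47.2 48.1 x [-147.3 -135.  -133.7 -132.8 -131.6]
120 115 y -48.1 48.8 x [-146.1 -135.1 -133.9 -132.9 -130.9]
132 136 y -49.1 48.7 x [-147.  -135.  -133.9 -133.1 -131.5]
144 95 y -47.3 46.9 x [-139.2 -134.5 -133.6 -132.3 -130.8]
156 64 y -33.0 33.5 x [-143.9 -134.8 -133.5 -132.  -122.4]
168 58 y -31.7 33.5 x [-144.1 -140.9 -133.7 -132.4 -124.7]
180 86 y -32.0 33.8 x [-135.2 -134.3 -133.3 -132.7 -131.9]
192 92 y -32.9 34.4 x [-135.4 -134.2 -133.2 -132.4 -131.4]
204 72 y -31.1 33.3 x [-135.1 -133.9 -133.2 -131.9 -129.7]
216 52 y -17.1 18.7 x [-135.1 -134.2 -133.5 -132.9 -131.6]
228 62 y -17.6 19.0 x [-135.4 -134.2 -133.2 -132.2 -129.8]
240 37 y -17.2 19.4 x [-135.2 -134.2 -133.5 -132.4 -131.1]
252 53 y -17.5 18.8 x [-143.7 -142.  -140.3 -133.1 -128.9]
264 58 y -14.8 20.0 x [-143.4 -141.8 -140.6 -133.3 -128.6]
```

>>> jog_arm(
  commands="0 0.5 0.3 0 0 0; 0 0.8 0.3 0 0 0; 0 1 0.2 0 0 0; 0 1 0 0 0 0; 0 0.8 0 0 0 0; 0 0.4 0.2 0 0 0; 0 0.2 0.13 0 0 0; 0 0.1 0 0 0 0; 0 0 0 0 0 0; 0 0 0 0 0 0",
)

```text
time: 21.18
tcp_pos: [0.5203, -0.21, 0.2423]
orientation: [0.997, -0.071, 0.0, -0.0]
force: [0.4, -0.1, -2.5]
finger_gap: 0.012
grasp_force: 35.0
```

>>> jog_arm(
  commands="0 0.1 0 0 0 0; 0 0.1 0 0 0 0; 0 0 0 0 0 0",
)

```text
time: 21.55
tcp_pos: [0.5199, -0.2122, 0.2423]
orientation: [0.997, -0.072, 0.0, 0.0]
force: [0.6, -0.4, -1.2]
finger_gap: 0.0119
grasp_force: 35.0
```

```bash
python3 -c "
from prof import *
prof(-110,-55,35)"
```

```text
t 21.55 tcp [ 519.9 -212.2  242.3] yaw -8.21 zaxis [ 1.e-04 -0.e+00 -1.e+00] F [ 0.6  -0.44 -1.24] gap 0.0119 34.99938726425171
tcp board [-78.    1.6 242.3]
35 87 y -62.6 63.8 x [-82.4 -81.  -79.8 -77.8 -71.3]
47 42 y -62.1 64.8 x [-87.  -85.2 -81.9 -77.2 -68.9]
59 195 y -63.1 64.1 x [-98.2 -94.8 -88.1 -83.1 -76.2]
71 138 y -63.6 63.8 x [-96.3 -84.5 -83.4 -82.1 -75.2]
83 142 y -65.0 64.6 x [-96.  -84.7 -83.5 -81.9 -73.3]
95 149 y -64.2 65.5 x [-96.  -85.2 -83.5 -82.2 -76.7]
107 124 y -62.5 64.8 x [-95.5 -84.5 -83.4 -81.9 -73.5]
119 150 y -62.8 64.0 x [-95.1 -84.9 -83.3 -80.9 -71.2]
131 157 y -63.8 63.9 x [-86.9 -83.7 -81.6 -72.8 -66.5]
143 65 y -32.0 33.6 x [-85.6 -83.1 -81.  -72.4 -67.2]
155 52 y -32.4 33.3 x [-104.4  -85.   -83.9  -81.3  -70.5]
167 111 y -31.1 33.7 x [-104.7  -86.6  -83.7  -82.5  -78.2]
179 94 y -31.5 34.1 x [-85.7 -84.2 -83.  -82.  -73.7]
191 108 y -31.8 33.7 x [-84.9 -83.7 -82.1 -75.  -65.6]
203 56 y -16.9 18.9 x [-85.  -83.9 -83.1 -82.  -70.8]
215 62 y -16.6 19.0 x [-85.6 -84.2 -82.9 -81.8 -74. ]
227 49 y -18.2 18.4 x [-85.1 -84.1 -83.2 -82.3 -71. ]
239 44 y -17.0 19.6 x [-93.2 -91.8 -89.6 -83.3 -79.4]
251 59 y -14.7 18.8 x [-93.9 -92.5 -90.5 -83.2 -75.5]
263 65 y -16.5 18.9 x [-93.9 -92.5 -89.7 -81.  -69.7]
```

>>> jog_arm(
  commands="0 0.15 0.04 0 0 0; 0 0.1 0 0 0 0; 0 0 0 0 0 0",
)

```text
time: 21.98
tcp_pos: [0.5196, -0.2147, 0.2419]
orientation: [0.997, -0.072, 0.0, 0.0]
force: [1.4, 0.4, -2.1]
finger_gap: 0.012
grasp_force: 35.0
```

>>> jog_arm(
  commands="0 0.1 0 0 0 0; 0 0 0 0 0 0",
)

```text
time: 22.22
tcp_pos: [0.5194, -0.2156, 0.2419]
orientation: [0.997, -0.072, -0.0, -0.0]
force: [0.5, -0.2, -1.6]
finger_gap: 0.0121
grasp_force: 35.0
```

>>> jog_arm(
  commands="0 0.05 0 0 0 0; 0 0 0 0 0 0",
)

```text
time: 22.48
tcp_pos: [0.5193, -0.2161, 0.2419]
orientation: [0.997, -0.072, -0.0, -0.0]
force: [-0.6, 0.8, -2.1]
finger_gap: 0.0117
grasp_force: 35.0
```

>>> jog_arm(
  commands="0 0.05 0 0 0 0; 0 0 0 0 0 0",
)

```text
time: 22.72
tcp_pos: [0.5193, -0.2166, 0.2419]
orientation: [0.997, -0.072, 0.0, -0.0]
force: [-0.2, 1.2, -0.8]
finger_gap: 0.0119
grasp_force: 35.0
```

>>> jog_arm(
  commands="0 0.05 0 0 0 0; 0 0 0 0 0 0",
)

```text
time: 22.98
tcp_pos: [0.5193, -0.2168, 0.2419]
orientation: [0.997, -0.072, 0.0, -0.0]
force: [0.2, 2.6, -2.3]
finger_gap: 0.012
grasp_force: 35.0
```

>>> jog_arm(
  commands="0 0.05 0 0 0 0; 0 0 0 0 0 0",
)

```text
time: 23.22
tcp_pos: [0.5192, -0.217, 0.2419]
orientation: [0.997, -0.072, 0.0, -0.001]
force: [1.0, 5.9, -0.1]
finger_gap: 0.0122
grasp_force: 35.0
```

>>> jog_arm(
  commands="0 0.05 0 0 0 0; 0 0 0 0 0 0",
)

```text
time: 23.48
tcp_pos: [0.5192, -0.2172, 0.2419]
orientation: [0.997, -0.072, 0.0, -0.001]
force: [1.2, 6.0, -0.7]
finger_gap: 0.0118
grasp_force: 35.0
```

>>> jog_arm(
  commands="0 0.04 0 0 0 0; 0 0 0 0 0 0",
)

```text
time: 23.72
tcp_pos: [0.5191, -0.2175, 0.2419]
orientation: [0.997, -0.072, 0.0, -0.001]
force: [1.2, 6.6, 0.1]
finger_gap: 0.0116
grasp_force: 35.0
```

>>> jog_arm(
  commands="0 0 0 0 0 0",
)

```text
time: 23.85
tcp_pos: [0.5191, -0.2174, 0.2419]
orientation: [0.997, -0.072, 0.0, -0.001]
force: [1.4, 7.5, -0.2]
finger_gap: 0.0118
grasp_force: 35.0
```

>>> jog_arm(
  commands="0 0.03 0 0 0 0; 0 0 0 0 0 0; 0 0 0 0 0 0",
)

```text
time: 24.22
tcp_pos: [0.5191, -0.2176, 0.2419]
orientation: [0.997, -0.072, 0.0, -0.001]
force: [1.4, 7.0, -0.5]
finger_gap: 0.0115
grasp_force: 35.0
```

>>> jog_arm(
  commands="0 0 0 0 0 0; 0 0 0 0 0 0; 0 0 0 0 0 0; 0 0 0 0 0 0",
)

```text
time: 24.72
tcp_pos: [0.5191, -0.2176, 0.2419]
orientation: [0.997, -0.072, 0.0, -0.001]
force: [0.8, 8.2, -0.0]
finger_gap: 0.012
grasp_force: 35.0
```

```bash
python3 -c "
from prof import *
prof(-110,-55,35,pic='pics/s5.png')"
```

```text
t 24.73 tcp [ 519.1 -217.6  241.9] yaw -8.22 zaxis [ 2.0e-04  2.2e-03 -1.0e+00] F [ 0.82  8.24 -0.03] gap 0.012 35.014039278030396
tcp board [-72.5   1.5 241.9]
35 93 y -63.0 64.3 x [-86.5 -85.  -83.4 -81.3 -75.9]
47 101 y -64.3 64.5 x [-89.9 -88.1 -85.8 -83.7 -77.4]
59 200 y -64.9 64.9 x [-93.4 -89.8 -84.6 -79.9 -77.5]
71 138 y -62.7 63.9 x [-91.3 -83.7 -79.4 -78.  -75.7]
83 142 y -63.0 64.1 x [-91.9 -82.9 -79.4 -78.1 -76.3]
95 141 y -63.2 65.2 x [-91.3 -82.6 -79.8 -78.5 -76. ]
107 130 y -65.3 64.4 x [-90.4 -82.6 -79.3 -77.7 -72.8]
119 151 y -63.9 64.3 x [-91.6 -82.  -79.3 -77.7 -71.6]
131 131 y -63.3 63.8 x [-86.5 -79.7 -78.  -73.6 -67.6]
143 60 y -31.9 33.5 x [-79.9 -78.5 -76.5 -71.6 -67.6]
155 55 y -34.1 33.6 x [-100.   -81.2  -78.5  -77.1  -71. ]
167 110 y -29.7 33.7 x [-105.9  -83.1  -79.3  -77.7  -75.6]
179 90 y -31.8 33.7 x [-80.5 -79.  -78.5 -77.3 -74.3]
191 103 y -32.0 32.8 x [-79.5 -78.4 -77.3 -73.9 -62.1]
203 52 y -15.8 18.8 x [-80.4 -79.  -77.9 -76.3 -71.7]
215 61 y -17.5 19.3 x [-79.5 -78.8 -77.9 -76.8 -68.2]
227 48 y -17.7 18.5 x [-80.7 -78.7 -77.5 -76.2 -72.4]
239 44 y -17.4 18.5 x [-87.7 -86.2 -84.7 -77.7 -73.4]
251 57 y -14.8 18.7 x [-88.4 -86.7 -85.3 -78.1 -69.2]
263 69 y -16.1 19.9 x [-89.  -87.  -84.7 -74.7 -64.2]
```

View pics/s5.png

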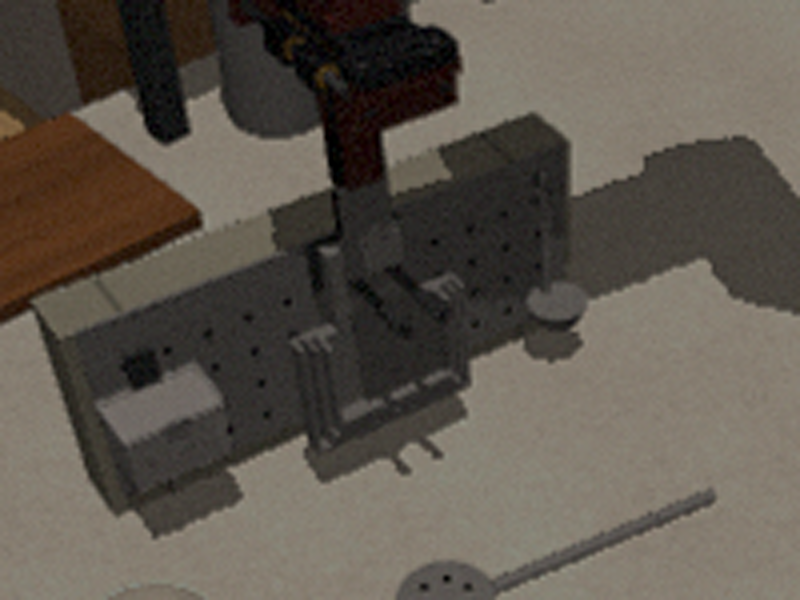

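>>> jog_arm(
  commands="0 -0.05 0 0 0 0; 0 -0.05 0 0 0 0; 0 -0.04 0 0 0 0; 0 -0.03 0.03 0 0 0; 0 0 0 0 0 0; 0 0 0 0 0 0",
)

```text
time: 25.52
tcp_pos: [0.5192, -0.2172, 0.2417]
orientation: [0.997, -0.072, 0.0, 0.0]
force: [-0.1, 3.4, 0.9]
finger_gap: 0.0118
grasp_force: 35.0
```

>>> jog_arm(
  commands="0 0 0 0 0 0; 0 0 0 0 0 0; 0 0 0 0 0 0; 0 0 -2 0 0 0; 0 0 -4 0 0 0; 0 -3 -4 0 0 0; 0 -4 0 0 0 0; 0 -4 0 0 0 0; 0 0 0 0 0 0; 0 0 0 0 0 0; 0 0 0 0 0 0",
  fingers=-0.2,
)

```text
time: 26.9
tcp_pos: [0.5348, -0.1092, 0.3415]
orientation: [0.997, -0.072, -0.0, 0.0]
force: [-0.3, 0.3, -0.4]
finger_gap: 0.0352
grasp_force: 0.0
```

```bash
python3 -c "
from prof import *
prof(-110,-55,35,pic='pics/s6.png')"
```

```text
t 26.9 tcp [ 534.8 -109.2  341.5] yaw -8.27 zaxis [-2.e-04 -2.e-04 -1.e+00] F [-0.29  0.29 -0.36] gap 0.0352 0.0
tcp board [-182.1    1.8  341.5]
35 88 y -63.8 63.5 x [-81.8 -80.4 -78.4 -76.5 -68.6]
47 99 y -63.1 64.7 x [-85.4 -83.7 -81.9 -79.7 -72.3]
59 194 y -63.9 64.4 x [-89.1 -86.  -80.9 -76.2 -72.1]
71 136 y -64.9 64.6 x [-87.  -79.5 -76.4 -74.8 -73. ]
83 132 y -64.8 64.8 x [-87.7 -80.1 -76.2 -74.8 -72.5]
95 139 y -61.9 63.9 x [-88.4 -80.5 -76.9 -75.  -71.7]
107 115 y -61.9 64.1 x [-90.5 -82.5 -77.1 -75.7 -73.7]
119 148 y -65.2 64.5 x [-88.5 -80.9 -77.6 -75.7 -69.7]
131 141 y -63.5 64.2 x [-84.3 -78.5 -76.3 -72.3 -66.4]
143 58 y -32.2 33.4 x [-79.5 -77.5 -75.7 -70.2 -67.9]
155 42 y -33.4 33.6 x [-103.7  -79.4  -78.6  -77.4  -70.7]
167 114 y -32.3 34.0 x [-103.9  -86.2  -79.6  -78.2  -76. ]
179 88 y -30.8 33.4 x [-81.5 -80.1 -79.1 -78.1 -73.9]
191 99 y -31.4 33.0 x [-81.1 -80.  -78.6 -73.4 -62.9]
203 60 y -18.2 18.5 x [-82.  -80.8 -79.8 -79.1 -71. ]
215 53 y -16.5 17.9 x [-82.2 -80.8 -80.  -79.  -70.2]
227 54 y -17.6 18.9 x [-82.7 -81.7 -80.7 -79.5 -71.6]
239 54 y -17.1 19.4 x [-83.6 -82.2 -80.8 -80.  -77.4]
251 57 y -16.3 18.6 x [-84.4 -82.7 -81.7 -80.6 -77.7]
263 82 y -17.5 20.0 x [-84.3 -82.1 -80.6 -77.3 -72.8]
```

View pics/s6.png

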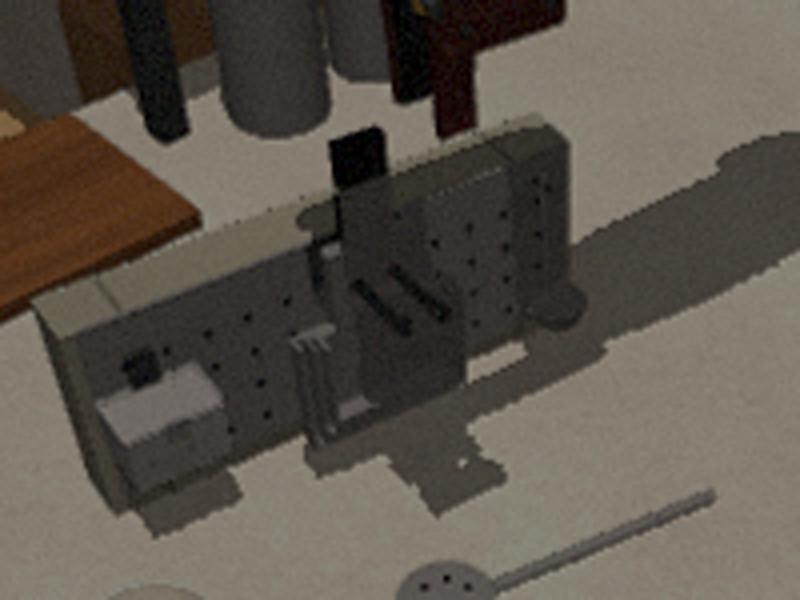

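The three trays hang nested with their rims stacked at (315,385), the small tray's grip is at (357,160), and the gripper is well clear. Handing in.

```bash
python3 -c "
from station import arm
print(arm.close_job())"
```

```text
the job is handed in; nothing more can be done
None
```

The middle and small trays hang nested in front of the large one, rims out; each was pressed to the sprung stop and held for at least half a second at about 8 N (highest reading 8.2 N), then released, and I handed the job in at about 27 s.

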